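Load the marking station and hold its enabling switch

ROBOT

A 6-joint arm with a two-finger parallel gripper is mounted at the origin on the work surface. World frame = base frame: x ahead of the robot, y to its left, z up, the work surface at z = 0. Lengths are in mm, angles in rad, forces in N, time in s.
With the tool pointing down it reaches from about 300 to 775 mm from the base axis. Payload 14.6 kg.
Tool frame: the origin (TCP) lies between the finger pads, 19 mm behind the fingertips; this is the grasp point; z points along the fingers, y is the line along which they close (so a half turn about z gives the same grasp; the last joint's range is limited). The gripper opens to 94 mm and grips with 3 to 60 N. Pads are 16 mm wide; open, the fingers measure 119 mm over their backs; the gripper's body (75 mm by 177 mm) begins 78 mm behind the grasp point.
Start: joints at [1.061, 0.3, 1.521, -0, 1.321, -0.067], TCP at [235.655, 496.947, 224.246] pointing down, gripper open.
Joint ranges: [-3.03, 3.03], [-0.79, 2.21], [0.23, 2.52], [-1.04, 4.18], [0, 3.07], [-2.55, 2.55]. Speed limits (rad/s): [2.22, 2.22, 2.57, 3.14, 3.14, 3.14].

INTERFACE

Orientations are given as [roll, pitch, yaw] about the fixed x, y, z axes, in that order (R = Rz(yaw) Ry(pitch) Rx(roll)).
In Python, from cell import manip gives the robot as it stands.
- The arm moves only by the tool jog_arm, never from a script. Its argument "series" is a list of rows, each a list of 7 numbers: the shift along the world's x, y, z as a fraction of full scale, then the turn, a rotation vector about the world's x, y, z as a fraction of full scale, then the closure, from 0 (fully open) to 1 (shut). In form: [[dx, dy, dz, wx, wy, wz, fingers], ...]. A call has 1 to 8 rows; each row is the pose to reach, as a shift and turn from the pose commanded when the call began; what a row does not reach only later rows make up. Full scale, the value 1, is 120 mm for a shift and 90 degrees for a turn. A row lasts 1/12 s, in which the tool goes at most 41.7 mm and 7.16 degrees, less where a joint would pass 70% of its speed; a pose out of reach is approached as far as the arm can. A call with a number of a shift or a turn outside -1 to 1 is refused whole. A call with a gripper value outside its range is refused whole. The fingers move at their own pace and stop on an object; "grip_force" is the grip in N (left out, the last holds). Time passes only in rows, so rows that repeat a pose let the fingers close. It gives the time, the measured TCP pose, the force, the opening and the grip force at its end, in the units of the state.
- manip.read_state(): the state, without advancing time (a new reading comes with each control period).
- manip.camera(name): name is "side" or "top" or "wrist"; returns a dict with "frame" (480x640x3 uint8, red, green, blue), "vfov" (degrees; the focal length in pixels is half the picture's height over the tangent of half this angle, whatever the lens; pixels are square), "cx", "cy" (the principal point, pixels), "k1" (the pictures are not rectified: a ray, as slopes to the right and down, at radius r is drawn at 1 + k1 r^2 times it, then the intrinsics apply), "R" (3x3) and "t" (3): a world point X has camera coordinates R X + t; the wrist camera has in their place "hand_eye" (4x4, takes a point from camera to tool coordinates, whose origin is the TCP and whose axes are the flange's). Camera axes: x right, y down, z forward; pixel columns grow to the right and rows downward; lengths in mm; the calibration is good to about 2 mm. A picture is of the moment at which its call begins: read the wrist's pose just before it. There is no depth.
- manip.sign_off(): hands the job in; it is judged then, once.
The state is a dict: "clock": time; "joints": joint angles; "qd": joint speeds; "effort": joint torques, N m; "eef_pos": TCP position; "eef_rot": TCP orientation; "wrist_force": force on the tool from outside, world axes, zero at the start; "moment": the same for the moment, N m; "finger_gap": finger opening in mm; "finger_force": force on a finger pad.
Only numpy, scipy, OpenCV 4.12 (cv2) and the standard library are available. Lean on these libraries where they do the work, as an engineer would, in place of code of your own. Each camera call takes 0.05 s, during which the arm holds its last target. There are 200 camera calls.

TASK

Slide the tray with the silver bowl and napkin ring into the marking station's slot, fully home against the stop inside, with both pieces still standing in the tray. Only then press the green plunger of the yellow enabling switch half way down (12 mm of its 24 mm stroke, within 4 mm), never right to the bottom, hold it there for at least three seconds, and end the program while still holding it there: do not let go. Leave the charcoal bin, the pot of burnishers and the goblet where they are.

Things in the scene. Friction and masses are not known exactly. Their poses are not given: they have to be found in the camera images.
- tray: Loose aluminium tray on the bench, 150 (x) x 120 (y) mm, rim 14 mm high, walls and floor 4 mm, about 0.35 kg. Origin: centre of its underside; +x is the end that enters the slot first. Near its -x end stands a black fin handle, 30 mm (x) x 12 mm (y), top 65 mm above the bench, centred 55 mm to -x of the origin: pinch it across its 12 mm from above.
- tray_handle (a point): Point on the centre line of the tray's fin handle, 50 mm above the bench (15 mm under the fin's top), 55 mm to -x of the tray's origin; axes as the tray's. Good TCP point for the grasp.
- bowl: Small loose silver-coloured bowl, 48 mm across, 26 mm high, standing in the tray; origin: centre of its underside, z up.
- ring: Loose silver-coloured napkin ring, a short tube 32 mm across and 24 mm high, standing in the tray; origin: centre of its underside, z along the tube.
- marker: Fixed laser marking station: white housing 181 mm wide, 200 deep, 81 high, amber window over the slot; a black head on a grey column (top 156 mm) hangs over it from 70 mm behind the mouth. Origin: middle of the slot's mouth at bench level; +x points into the slot. Slot 127 mm wide, 75 high, no floor (the tray slides on the bench); two 16 mm high steel guides flare out 30 mm before the mouth.
- slot_stop (a point): Foot of the rigid stop at the slot's end, 95 mm to +x of the marker's origin, at bench level; axes as the marker's. With the tray home its +x end touches the stop, its origin is 75 mm to -x of this point (20 mm inside the mouth), its x lies along the slot, and its fin is 35 mm in front of the mouth.
- switch: Fixed enabling (dead-man) switch: yellow box 90 x 90 x 55 mm with a black collar 58 mm across up to 63 mm above the bench, and a green plunger on top. Origin: centre of its underside. It stands to the left or to the right of the tray.
- plunger_top (a point): Centre of the flat top of the green plunger (48 mm across), 103 mm above the bench when up; it goes down with the plunger.
- plunger (a joint): Travel of the plunger in m: 0 up, grows as it is pressed straight down, 0.024 at the bottom. A spring returns it: 2 N to start moving, about 6 N at 0.012, 10.5 N at the bottom. To be held at 0.012 +- 0.004.
- charcoal_bin: Bystander: loose blue open bin 120 x 85 x 50 mm with charcoal sticks; origin: centre of its underside. It stands on the other side of the tray from the switch.
- burnisher_pot: Bystander: loose blue ceramic pot, 68 mm across, 85 mm high, with handles standing in it up to about 140 mm; origin: centre of its underside.
- goblet: Bystander: loose silver-coloured goblet, 64 mm across, 100 mm high; origin: centre of its underside.

How it is judged:
By the outcome, as a careful person would: the job done as asked, in the order asked, and still so for the second after the job is handed in, while the arm keeps its last pose, push and grip.
It also fails if it takes over 59 s, if anything falls off the work surface, if the arm or the gripper's body presses on something with over 40 N, if the wrist force passes 120 N, or if a joint passes its speed limit or range.

## Working session

There is one attempt and no reset: what is moved stays moved. The work goes in short steps, Python scripts to look and compute and a tool call to move; the robot and the scene stay as the last step left them, time stands still between calls to the robot, and variables do not carry over. Pictures are saved under pics/ and viewed, at most 10 in all, crops included, and the job is handed in when it is done.

Besides the shell and the picture viewer there is one more tool, called after "Call:" by a JSON object that holds its "method" and its "body". jog_arm: Moves the arm, as the interface text tells. Its arguments: {"type":"object","properties":{"series":{"type":"array"},"grip_force":{"type":"number"}},"required":["series"]}

```bash
mkdir -p pics; ls
cat > h.py <<'E'
import numpy as np, cv2, pickle
from cell import manip
def snap(name, fn):
    s=manip.read_state(); c=manip.camera(name); c['state']=s
    cv2.imwrite(f'pics/{fn}.png', cv2.cvtColor(c['frame'],cv2.COLOR_RGB2BGR)); pickle.dump(c,open(f'pics/{fn}.pkl','wb')); return c
E
python3 - <<'E'
from h import *
for n in ('top','side'):
    c=snap(n,n+'0'); print(n,c['vfov'],c['cx'],c['cy'],c['k1'],c['R'],c['t'])
print(manip.read_state())
E
```

```text
pics
top 50.42386602728766 314.0225730430319 244.6284479401818 -0.04807186879427485 [[-0.00288545 -0.999963   -0.00810356]
 [-0.99215098  0.00387577 -0.12498567]
 [ 0.12501246  0.00767932 -0.99212545]] [   9.69727296  608.3572565  1079.2046573 ]
side 51.75320290422256 318.8438580137762 251.87939493890102 -0.010182194838963083 [[ 0.88943941 -0.45703371 -0.00421119]
 [-0.23069946 -0.44097528 -0.86736299]
 [ 0.3945571   0.77243834 -0.49765822]] [-553.79267835  206.3353517   754.72682603]
{'clock': 0.1, 'joints': array([ 1.06142188e+00,  3.00369329e-01,  1.52150591e+00,  3.02768222e-06,
        1.32070723e+00, -6.65770622e-02]), 'qd': array([-0.00115492, -0.00216342, -0.00143378, -0.00039978,  0.00057365,
        0.00074726]), 'effort': array([ 1.99535112e-03, -5.32645512e+01, -3.53280544e+01,  7.10531906e-02,
        2.35559227e-02, -5.98373276e-05]), 'eef_pos': array([235.54417321, 496.77401395, 223.77394905]), 'eef_rot': array([-3.14060523e+00, -6.87763743e-05,  2.69879448e+00]), 'wrist_force': array([-0.18117811, -1.13259202,  0.33269783]), 'moment': array([ 0.07503243, -0.02095503,  0.01855018]), 'finger_force': 0.0, 'finger_gap': 93.66220292427897}
```

View pics/top0.png

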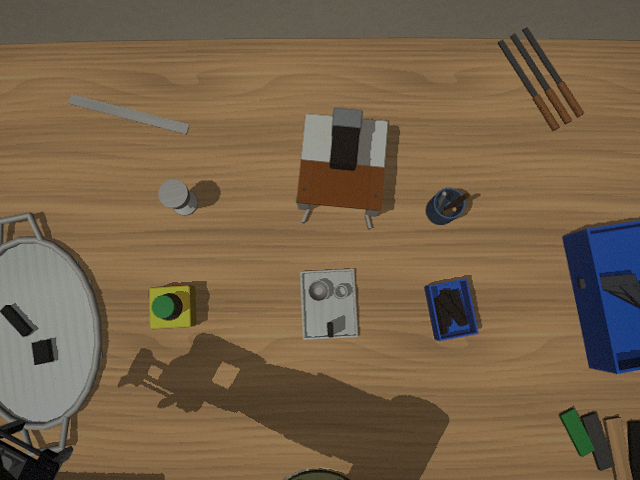

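View pics/side0.png

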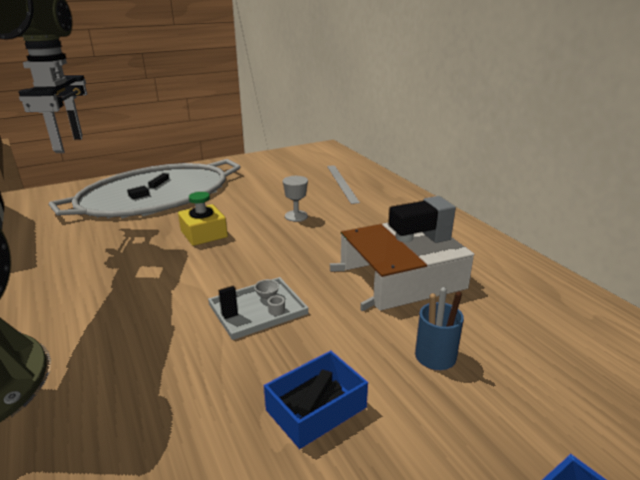

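The top view shows the tray at columns 302-358, rows 268-339 with its fin at about (330,328). The marker mouth is near rows 200-225, the switch at (170,307) on the robot's left, and the bin on the right. The side view shows the fin at (228,302), the plunger at (199,198) and the marker at right. I'll enlarge these regions.

Run:
```python
import cv2,numpy as np
def crop(f,x,y,w,h,s):
    im=cv2.imread(f'pics/{f}0.png')[y:y+h,x:x+w]; im=cv2.convertScaleAbs(im,alpha=1.5)
    o=cv2.resize(im,None,fx=s,fy=s,interpolation=cv2.INTER_CUBIC)
    for i in range(0,w,10):
        cv2.line(o,(i*s,0),(i*s,6),(0,0,255),1); 
        if (x+i)%20==0: cv2.putText(o,str(x+i),(i*s,16),0,.35,(0,0,255),1)
    for j in range(0,h,10):
        cv2.line(o,(0,j*s),(6,j*s),(0,0,255),1)
        if (y+j)%20==0: cv2.putText(o,str(y+j),(8,j*s+4),0,.35,(0,0,255),1)
    return o
def mont(a,fn):
    H=max(i.shape[0] for i in a)
    o=np.hstack([cv2.copyMakeBorder(i,0,H-i.shape[0],0,4,cv2.BORDER_CONSTANT) for i in a]);print(o.shape);cv2.imwrite(fn,o)
mont([crop('top',290,260,80,90,5),crop('top',290,100,120,135,3)],'pics/m1.png')
mont([crop('side',200,270,120,70,3),crop('side',320,190,160,130,2),crop('side',170,185,60,60,1)],'pics/m2.png')
```

```text
(450, 768, 3)
(260, 752, 3)
```

View pics/m1.png

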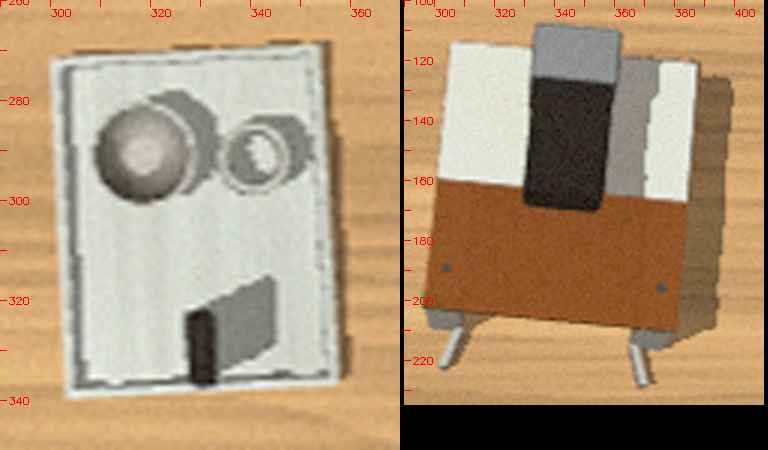

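View pics/m2.png

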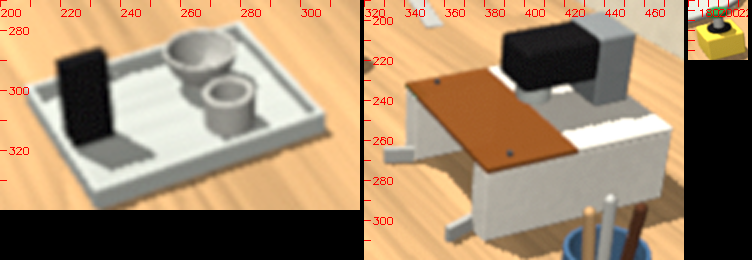

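The montages show the tray's rim corners in the top view at about (300.2,271.4), (355.6,268.4), (358.2,336.6) and (303.4,339.6), and the fin top at (330.2,329.5). The marker roof corners are at (305.7,114), (388,121.3), (381,210.3) and (297.7,202.7). In the side view the same marker points are (341.5,231.5), (383,275.5) and (473,253.5), and the fin top is near (227,288).

```bash
cat >> h.py <<'E'
def norm(c,uv):
    f=240/np.tan(np.radians(c['vfov'])/2); K=np.array([[f,0,c['cx']],[0,f,c['cy']],[0,0,1]])
    return cv2.undistortPoints(np.float64(uv).reshape(-1,1,2),K,np.array([c['k1'],0,0,0,0])).reshape(-1,2)
def plane(c,uv,z):
    R,t=np.array(c['R']),np.array(c['t']).reshape(3); n=norm(c,uv); d=np.c_[n,np.ones(len(n))]@R; o=-R.T@t
    return o+d*((z-o[2])/d[:,2])[:,None]
def tri(a,ua,b,ub):
    P=lambda c:np.c_[np.array(c['R']),np.array(c['t']).reshape(3)]
    X=cv2.triangulatePoints(P(a),P(b),norm(a,ua).T,norm(b,ub).T); return (X[:3]/X[3]).T
def green(c):
    h=cv2.cvtColor(c['frame'],cv2.COLOR_RGB2HSV); m=cv2.inRange(h,(45,100,40),(85,255,255)); m[400:]=0
    n,l,s,ce=cv2.connectedComponentsWithStats(m); i=1+np.argmax(s[1:,4]); return s[i],ce[i],l==i
E
python3 - <<'E'
from h import *
np.set_printoptions(precision=1,suppress=True)
T,S=[pickle.load(open(f'pics/{n}0.pkl','rb')) for n in('top','side')]
tr=plane(T,[(300.2,271.4),(355.6,268.4),(358.2,336.6),(303.4,339.6)],14); print('tray',tr,tr.mean(0))
d=[tr[i]-tr[(i+1)%4] for i in range(4)]; print([np.linalg.norm(x) for x in d])
print('yaw +x',np.arctan2(*(tr[0]+tr[1]-tr[2]-tr[3])[1::-1]), np.arctan2(*((tr[0]+tr[3]-tr[1]-tr[2])*[-1,1,1])[:2]))
print('fin top',plane(T,[(330.2,329.5)],65), tri(T,[(330.2,329.5)],S,[(226.7,288)]))
m=plane(T,[(305.7,114),(388,121.3),(381,210.3),(297.7,202.7)],81); print('roof',m)
print([np.linalg.norm(m[i]-m[(i+1)%4]) for i in range(4)])
print('axes', np.arctan2(*(m[0]+m[1]-m[2]-m[3])[1::-1]), 'w', (m[0]+m[3]-m[1]-m[2]))
print('tri roof',tri(T,[(297.7,202.7),(381,210.3),(388,121.3)],S,[(341.5,231.5),(383,275.5),(473,253.5)]))
print('guide tips z16',plane(T,[(303.7,222.3),(369.7,228.3)],16))
for c in(T,S): print(green(c)[:2])
g=[green(c)[1] for c in (T,S)]
print('plunger tri',tri(T,[g[0]],S,[g[1]]),'z103',plane(T,[g[0]],103),plane(S,[g[1]],103))
# body top of plunger (brightest disc) in top
E
```

```text
tray [[551.5  38.8  14. ]
 [557.7 -84.6  14. ]
 [407.8 -88.5  14. ]
 [401.7  31.7  14. ]] [479.7 -25.6  14. ]
[np.float64(123.51560651365628), np.float64(149.99304125983673), np.float64(120.34149473371164), np.float64(150.00536049852118)]
yaw +x 0.03641597608174436 0.05080325054318313
fin top [[425.5 -26.   65. ]] [[426.2 -26.2  64.5]]
roof [[ 890.8   24.7   81. ]
 [ 873.3 -154.7   81. ]
 [ 676.  -135.3   81. ]
 [ 693.2   41.8   81. ]]
[np.float64(180.2420494538587), np.float64(198.28921614935194), np.float64(177.92925832134884), np.float64(198.34212778300127)]
axes -0.09248296158600056 w [ 34.7 356.5   0. ]
tri roof [[ 694.9   41.2   80.3]
 [ 678.5 -136.6   78.1]
 [ 873.2 -154.7   80.8]]
guide tips z16 [[ 661.9   30.9   16. ]
 [ 647.6 -117.3   16. ]]
(array([152, 295,  23,  23, 418], dtype=int32), array([162.9, 306.3]))
(array([189, 192,  21,  11, 189], dtype=int32), array([198.7, 197. ]))
plunger tri [[474.7 319.3  95.3]] z103 [[474.1 317.1 103. ]] [[471.3 301.1 103. ]]
```

Measurements agree: the tray is at about (479.7,-25.7) with yaw +0.043, and the fin top is at z≈65. The marker mouth is at about (684,-46.5) with yaw -0.095, and the plunger at about (474,317). I'll move above the fin now.

Call:
{"method": "jog_arm", "body": {"series": [[0.08,-0.22,0,0,0,0,0],[0.16,-0.44,0,0,0,0,0],[0.24,-0.66,0,0,0,0,0],[0.32,-0.87,0,0,0,0,0]]}}

```text
clock: 0.43
eef_pos: [274.1, 391.2, 223.8]
eef_rot: [-3.141, -0.0, 2.699]
wrist_force: [1.0, -0.1, 1.2]
finger_gap: 93.7
finger_force: 0.0
```

Call:
{"method": "jog_arm", "body": {"series": [[0.08,-0.22,0,0,0,0.04,0],[0.16,-0.44,0,0,0,0.08,0],[0.24,-0.66,0,0,0,0.12,0],[0.32,-0.87,0,0,0,0.155,0]]}}

```text
clock: 0.77
eef_pos: [312.5, 286.7, 224.1]
eef_rot: [-3.141, -0.0, 2.946]
wrist_force: [1.0, 0.2, -0.1]
finger_gap: 93.8
finger_force: 0.0
```

Call:
{"method": "jog_arm", "body": {"series": [[0.08,-0.22,0,0,0,0.04,0],[0.16,-0.44,0,0,0,0.08,0],[0.24,-0.66,0,0,0,0.12,0],[0.32,-0.87,0,0,0,0.155,0]]}}

```text
clock: 1.1
eef_pos: [350.9, 182.3, 224.2]
eef_rot: [-3.142, -0.0, -3.094]
wrist_force: [-0.1, 0.8, 1.0]
finger_gap: 93.9
finger_force: 0.0
```

Call:
{"method": "jog_arm", "body": {"series": [[0.08,-0.22,0,0,0,0,0],[0.16,-0.44,0,0,0,0,0],[0.24,-0.66,0,0,0,0,0],[0.32,-0.87,0,0,0,0,0]]}}

```text
clock: 1.43
eef_pos: [389.4, 77.9, 224.2]
eef_rot: [-3.142, -0.0, -3.098]
wrist_force: [-0.6, 0.4, 0.6]
finger_gap: 94.0
finger_force: 0.0
```

Call:
{"method": "jog_arm", "body": {"series": [[0.08,-0.22,0,0,0,0,0],[0.16,-0.44,0,0,0,0,0],[0.24,-0.66,0,0,0,0,0],[0.3,-0.88,0,0,0,0,0],[0.3,-0.88,0,0,0,0,0]]}}

```text
clock: 1.85
eef_pos: [425.9, -29.4, 223.9]
eef_rot: [-3.141, -0.001, -3.1]
wrist_force: [0.2, 0.1, -0.4]
finger_gap: 93.9
finger_force: 0.0
```

Run:
```python
from h import *
c=snap('wrist','w1'); s=manip.read_state(); print(s['eef_pos'],s['eef_rot'],c['vfov'],c['cx'],c['cy'],c['k1']); print(c['hand_eye'])
```

```text
[425.35701082 -27.76857355 223.85632889] [ 3.14152397e+00 -8.82751100e-04 -3.10038948e+00] 71.21259983074235 316.99254064847815 240.6852068844614 -0.009101495276179424
[[-1.18911084e-03 -9.63740744e-01 -2.66837712e-01  7.71326429e+01]
 [ 9.99997964e-01 -1.58099493e-03  1.25379884e-03 -4.58487966e-01]
 [-1.63020610e-03 -2.66835678e-01  9.63740662e-01 -1.60530838e+02]
 [ 0.00000000e+00  0.00000000e+00  0.00000000e+00  1.00000000e+00]]
```

View pics/w1.png

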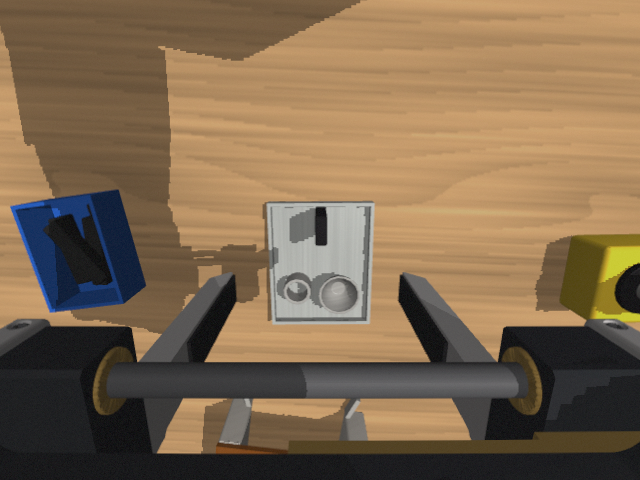

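The wrist view shows the fin at columns 315.5-326.5, rows 207-244. The tray rim corners are at about (267,202), (374,202), (370,323) and (272,323). Everything is standing and the fingers are clear.

```bash
cat >> h.py <<'E'
from scipy.spatial.transform import Rotation as Ro
def wcam(c):
    s=c['state']; T=np.eye(4); T[:3,:3]=Ro.from_euler('xyz',s['eef_rot']).as_matrix(); T[:3,3]=s['eef_pos']
    M=np.linalg.inv(T@c['hand_eye']); c['R'],c['t']=M[:3,:3],M[:3,3]; return c
E
python3 - <<'E'
from h import *
np.set_printoptions(precision=1,suppress=True)
c=wcam(pickle.load(open('pics/w1.pkl','rb')))
m=plane(c,[(267,202),(374,202),(370,323),(272,323)],14); print(m,m.mean(0),[np.linalg.norm(m[i]-m[(i+1)%4]) for i in range(4)])
print('yaw',np.arctan2(*(m[2]+m[3]-m[0]-m[1])[1::-1]))
print('fin',plane(c,[(315.5,244),(326.5,244),(321,244),(321,207),(321,225)],65))
T=pickle.load(open('pics/top0.pkl','rb'))
print('tri fin far end',tri(T,[(329.5,322)],c,[(321,244)]))
E
```

```text
[[408.8 -85.8  14. ]
 [404.   33.1  14. ]
 [553.7  41.   14. ]
 [558.4 -79.6  14. ]] [481.2 -22.8  14. ] [np.float64(118.96935097161621), np.float64(149.82688973404177), np.float64(120.67865406896836), np.float64(149.75153311150154)]
yaw 0.04709602736857197
fin [[440.6 -30.4  65. ]
 [440.1 -19.5  65. ]
 [440.3 -25.   65. ]
 [403.3 -26.6  65. ]
 [421.1 -25.8  65. ]]
tri fin far end [[441.  -24.8  62.6]]
```

Call:
{"method": "jog_arm", "body": {"series": [[0,0,-0.2,0,0,0,0],[0,0,-0.45,0,0,0,0],[0,0,-0.7,0,0,0,0],[0,0,-0.9,0,0,0,0]]}}

```text
clock: 2.23
eef_pos: [424.4, -25.3, 114.4]
eef_rot: [3.141, -0.001, -3.097]
wrist_force: [0.2, 0.0, -0.7]
finger_gap: 94.1
finger_force: 0.0
```

Call:
{"method": "jog_arm", "body": {"series": [[0,0,-0.18,0,0,0,0],[0,0,-0.34,0,0,0,0],[0,0,-0.46,0,0,0,0],[0,0,-0.55,0,0,0,0],[0,0,-0.55,0,0,0,0],[0,0,-0.55,0,0,0,0.5],[0,0,-0.55,0,0,0,0.5],[0,0,-0.55,0,0,0,0.7]], "grip_force": 20}}

```text
clock: 2.9
eef_pos: [425.7, -26.1, 51.1]
eef_rot: [-3.141, 0.001, -3.097]
wrist_force: [-0.4, -0.0, 0.1]
finger_gap: 77.6
finger_force: 0.0
```

Call:
{"method": "jog_arm", "body": {"series": [[0,0,0,0,0,0,0.8],[0,0,0,0,0,0,0.9],[0,0,0,0,0,0,1],[0,0,0,0,0,0,1],[0,0,0,0,0,0,1],[0,0,0,0,0,0,1]]}}

```text
clock: 3.4
eef_pos: [425.2, -26.3, 50.3]
eef_rot: [-3.142, 0.0, -3.098]
wrist_force: [0.8, 0.2, -0.6]
finger_gap: 37.4
finger_force: 0.0
```

Call:
{"method": "jog_arm", "body": {"series": [[0,0,0,0,0,0,1],[0,0,0,0,0,0,1],[0,0,0,0,0,0,1],[0,0,0,0,0,0,1],[0,0,0,0,0,0,1],[0,0,0,0,0,0,1],[0,0,0,0,0,0,1]]}}

```text
clock: 3.98
eef_pos: [425.2, -26.2, 50.2]
eef_rot: [3.142, -0.0, -3.097]
wrist_force: [-0.4, 0.7, 0.0]
finger_gap: 12.3
finger_force: 20.0
```

Call:
{"method": "jog_arm", "body": {"series": [[0.02,0,0,0,0,-0.002,1],[0.06,0,0,0,0,-0.006,1],[0.11,-0.005,0,0,0,-0.012,1],[0.16,-0.005,0,0,0,-0.018,1],[0.21,-0.01,0,0,0,-0.024,1],[0.26,-0.01,0,0,0,-0.03,1],[0.31,-0.015,0,0,0,-0.037,1],[0.355,-0.015,0,0,0,-0.044,1]]}}

```text
clock: 4.65
eef_pos: [467.3, -28.0, 50.2]
eef_rot: [3.141, -0.002, 3.116]
wrist_force: [-10.9, 0.7, 9.6]
finger_gap: 11.9
finger_force: 20.0
```

Call:
{"method": "jog_arm", "body": {"series": [[0.05,0,0,0,0,-0.007,1],[0.1,0,0,0,0,-0.014,1],[0.15,-0.005,0,0,0,-0.021,1],[0.2,-0.005,0,0,0,-0.028,1],[0.25,-0.01,0,0,0,-0.035,1],[0.3,-0.01,0,0,0,-0.04,1],[0.33,-0.015,0,0,0,-0.043,1],[0.35,-0.015,0,0,0,-0.044,1]]}}

```text
clock: 5.32
eef_pos: [509.3, -29.8, 50.2]
eef_rot: [3.142, -0.002, 3.047]
wrist_force: [-9.9, 0.5, 9.2]
finger_gap: 11.6
finger_force: 20.0
```

Run:
```python
from h import *
a=snap('top','top2'); b=snap('wrist','w2'); s=manip.read_state(); print(s['eef_pos'],s['eef_rot'],s['wrist_force'],s['finger_gap'])
t=cv2.resize(cv2.convertScaleAbs(cv2.imread('pics/top2.png')[170:350,280:400],alpha=1.5),None,fx=3,fy=3,interpolation=cv2.INTER_CUBIC)
w=cv2.convertScaleAbs(cv2.imread('pics/w2.png')[60:480,130:530],alpha=1.3)
w=cv2.copyMakeBorder(w,0,540-420,0,0,cv2.BORDER_CONSTANT); cv2.imwrite('pics/m3.png',np.hstack([t,w]))
```

```text
[509.64636543 -29.79701703  50.23345694] [ 3.14152571e+00 -1.25630203e-03  3.04724983e+00] [-3.48588361  1.01144668  3.11906824] 11.685367220932283
```

View pics/m3.png

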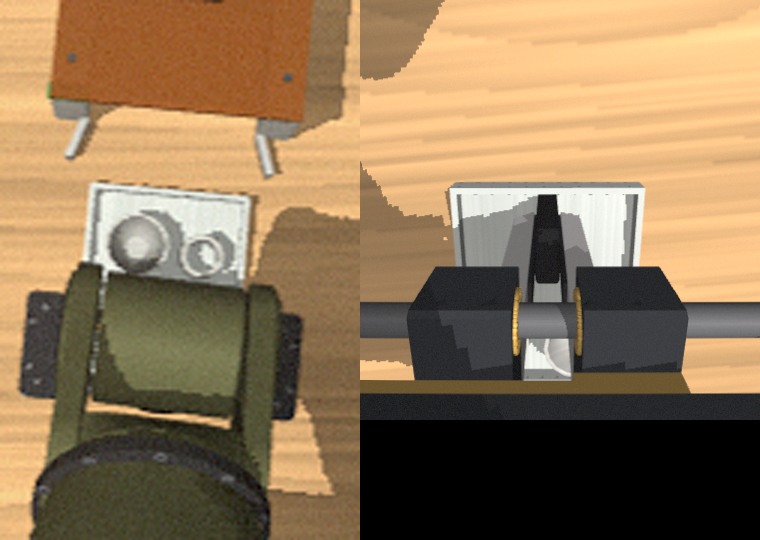

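The top view shows the tray's front corners at (310.7,231) and (363.7,235.7), between the guide tips at (302.7,222.3) and (370,228). Both pieces are standing.

Run:
```python
from h import *
np.set_printoptions(precision=1,suppress=True)
T=pickle.load(open('pics/top2.pkl','rb'))
m=plane(T,[(310.7,231),(363.7,235.7),(361,265),(308,257.3)],14); print(m)
e=m[0]-m[1]; print(np.linalg.norm(e[:2]),'yaw front',np.arctan2(-e[0],e[1]),'L',np.arctan2(*(m[0]-m[3])[1::-1]),'R',np.arctan2(*(m[1]-m[2])[1::-1]))
front=(m[0]+m[1])/2; print('front',front)
g=plane(T,[(302.7,222.3),(370,228),(308.3,209.3),(367.3,215)],16); print('guides tipL tipR baseL baseR',g,(g[0]+g[1])/2,(g[2]+g[3])/2)
y=-0.095; o=np.array([684,-46.5]); Ri=np.array([[np.cos(y),np.sin(y)],[-np.sin(y),np.cos(y)]])
for n,p in(('front',front),('tipmid',(g[0]+g[1])/2),('basemid',(g[2]+g[3])/2),('tcp',np.array([509.65,-29.8]))): print(n,Ri@(p[:2]-o))
# green leftover, roof edges lines
f=T['frame']
r=plane(T,[(280+48/3,170+96/3),(280+302/3,170+121/3)],81);print('amber front',r,r.mean(0),Ri@(r.mean(0)[:2]-o), np.arctan2(-(r[0]-r[1])[0],(r[0]-r[1])[1]))
```

```text
[[ 642.3   15.2   14. ]
 [ 631.2 -103.7   14. ]
 [ 565.3  -96.7   14. ]
 [ 583.    21.4   14. ]]
119.44595816974713 yaw front -0.09343615673755995 L -0.10326704063969927 R -0.10584309184069808
front [636.8 -44.3  14. ]
guides tipL tipR baseL baseR [[ 661.9   33.1   16. ]
 [ 648.3 -118.    16. ]
 [ 691.6   20.5   16. ]
 [ 678.  -112.4   16. ]] [655.1 -42.4  16. ] [684.8 -45.9  16. ]
front [-47.2  -2.3]
tipmid [-29.2   1.3]
basemid [0.7 0.6]
tcp [-175.1    0.1]
amber front [[ 694.7   45.5   81. ]
 [ 675.9 -134.6   81. ]] [685.3 -44.6  81. ] [1.1 2.1] -0.10412127181557729
```

The tray sits about 3 mm right of the slot axis and its yaw matches. I'll correct +2.4 mm in y and enter.

Call:
{"method": "jog_arm", "body": {"series": [[0.015,0.01,0,0,0,0,1],[0.05,0.015,0,0,0,0,1],[0.1,0.01,0,0,0,0,1],[0.15,0.006,0,0,0,0,1],[0.2,0.001,0,0,0,0,1],[0.25,-0.004,0,0,0,0,1],[0.29,-0.008,0,0,0,0,1],[0.32,-0.011,0,0,0,0,1]]}}

```text
clock: 6.08
eef_pos: [547.8, -31.1, 50.2]
eef_rot: [3.142, -0.002, 3.047]
wrist_force: [-9.1, 1.0, 8.4]
finger_gap: 11.8
finger_force: 20.0
```

Run:
```python
from h import *
a=snap('top','top3'); s=manip.read_state(); print(s['eef_pos'],s['eef_rot'],s['wrist_force'],s['moment'])
cv2.imwrite('pics/m4.png',cv2.resize(cv2.convertScaleAbs(cv2.imread('pics/top3.png')[180:280,280:400],alpha=1.5),None,fx=5,fy=5,interpolation=cv2.INTER_CUBIC))
```

```text
[548.3977448  -31.18797536  50.22752417] [ 3.14158956e+00 -1.24493676e-03  3.04737778e+00] [-3.20806309  1.22008421  3.64586962] [0.16202787 0.67920996 0.0243127 ]
```

View pics/m4.png

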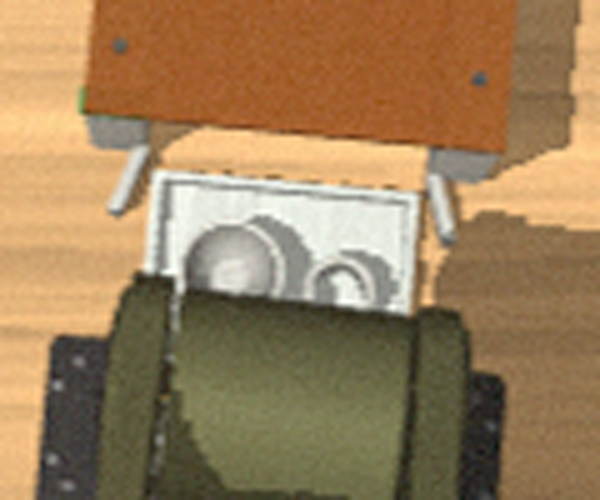

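The top view shows the tray front corners at crop (153,172) and (420,192) between the guide bases at x≈149 and x≈430. That leaves gaps of about 2.5 and 4 mm, so it is well centred. I'll push in.

Call:
{"method": "jog_arm", "body": {"series": [[0.02,-0.002,0,0,0,0,1],[0.06,-0.006,0,0,0,0,1],[0.11,-0.011,0,0,0,0,1],[0.16,-0.016,0,0,0,0,1],[0.21,-0.02,0,0,0,0,1],[0.26,-0.025,0,0,0,0,1],[0.31,-0.03,0,0,0,0,1],[0.36,-0.035,0,0,0,0,1]]}}

```text
clock: 6.8
eef_pos: [591.0, -35.3, 50.2]
eef_rot: [-3.142, -0.002, 3.047]
wrist_force: [-8.2, 1.0, 7.8]
finger_gap: 11.7
finger_force: 20.0
```

Call:
{"method": "jog_arm", "body": {"series": [[0.05,-0.005,0,0,0,0,1],[0.1,-0.01,0,0,0,0,1],[0.15,-0.015,0,0,0,0,1],[0.2,-0.02,0,0,0,0,1],[0.25,-0.024,0,0,0,0,1],[0.29,-0.028,0,0,0,0,1],[0.33,-0.032,0,0,0,0,1],[0.36,-0.035,0,0,0,0,1]]}}

```text
clock: 7.47
eef_pos: [634.3, -39.5, 50.3]
eef_rot: [3.142, -0.002, 3.047]
wrist_force: [-8.2, 0.6, 7.8]
finger_gap: 11.7
finger_force: 20.0
```

Call:
{"method": "jog_arm", "body": {"series": [[0.015,-0.001,0,0,0,0,1],[0.03,-0.003,0,0,0,0,1],[0.045,-0.004,0,0,0,0,1],[0.06,-0.006,0,0,0,0,1],[0.07,-0.007,0,0,0,0,1],[0.08,-0.008,0,0,0,0,1],[0.09,-0.009,0,0,0,0,1],[0.095,-0.009,0,0,0,0,1]]}}

```text
clock: 8.13
eef_pos: [645.5, -40.6, 50.3]
eef_rot: [-3.142, -0.002, 3.047]
wrist_force: [-7.8, 1.0, 7.4]
finger_gap: 12.0
finger_force: 20.0
```

Call:
{"method": "jog_arm", "body": {"series": [[0.007,-0.001,0,0,0,0,1],[0.014,-0.001,0,0,0,0,1],[0.021,-0.002,0,0,0,0,1],[0.021,-0.002,0,0,0,0,1]]}}

```text
clock: 8.47
eef_pos: [648.1, -40.8, 50.3]
eef_rot: [3.142, -0.002, 3.047]
wrist_force: [-6.2, 0.1, 5.4]
finger_gap: 11.8
finger_force: 20.0
```

Call:
{"method": "jog_arm", "body": {"series": [[0.007,-0.001,0,0,0,0,1],[0.014,-0.001,0,0,0,0,1],[0.014,-0.001,0,0,0,0,1]]}}

```text
clock: 8.72
eef_pos: [649.8, -41.0, 50.3]
eef_rot: [3.142, -0.002, 3.047]
wrist_force: [-6.8, 0.3, 5.7]
finger_gap: 11.7
finger_force: 20.0
```

Call:
{"method": "jog_arm", "body": {"series": [[0.007,-0.001,0,0,0,0,1],[0.014,-0.001,0,0,0,0,1],[0.014,-0.001,0,0,0,0,1]]}}

```text
clock: 8.97
eef_pos: [651.1, -41.1, 50.3]
eef_rot: [-3.142, -0.003, 3.047]
wrist_force: [-11.2, 1.0, 8.4]
finger_gap: 12.0
finger_force: 20.0
```

Call:
{"method": "jog_arm", "body": {"series": [[0.007,-0.001,0,0,0,0,1],[0.014,-0.001,0,0,0,0,1],[0.014,-0.001,0,0,0,0,1]]}}

```text
clock: 9.22
eef_pos: [651.8, -41.0, 50.2]
eef_rot: [3.142, -0.005, 3.047]
wrist_force: [-19.5, 2.7, 12.7]
finger_gap: 11.9
finger_force: 20.0
```

The stop is reached: force builds with no travel, at the expected position. I'll release and rise straight up.

Call:
{"method": "jog_arm", "body": {"series": [[0,0,0,0,0,0,0.8],[0,0,0,0,0,0,0.6],[0,0,0,0,0,0,0.4],[0,0,0,0,0,0,0.4],[0,0,0,0,0,0,0.4],[0,0,0,0,0,0,0.4]]}}

```text
clock: 9.72
eef_pos: [653.7, -41.3, 50.2]
eef_rot: [-3.142, 0.0, 3.047]
wrist_force: [0.6, 0.3, 1.0]
finger_gap: 48.4
finger_force: 0.0
```

Call:
{"method": "jog_arm", "body": {"series": [[0,0,0.1,0,0,0,0.4],[0,0,0.25,0,0,0,0.4],[0,0,0.45,0,0,0,0.4],[0,0,0.7,0,0,0,0.4],[0,0,1,0,0,0,0.4]]}}

```text
clock: 10.13
eef_pos: [652.9, -41.2, 171.2]
eef_rot: [3.142, -0.002, 3.047]
wrist_force: [0.2, 1.0, 0.5]
finger_gap: 56.3
finger_force: 0.0
```

Call:
{"method": "jog_arm", "body": {"series": [[-0.25,0.1,0.1,0,0,0,0.6],[-0.5,0.3,0.2,0,0,0,0.8],[-0.6,0.6,0.2,0,0,0,1],[-0.7,0.8,0.2,0,0,0,1],[-0.8,1,0.2,0,0,0,1],[-0.8,1,0.2,0,0,0,1]]}}

```text
clock: 10.63
eef_pos: [556.1, 82.1, 195.7]
eef_rot: [3.141, 0.001, 3.051]
wrist_force: [0.2, 0.7, 0.0]
finger_gap: 19.8
finger_force: 0.0
```

Call:
{"method": "jog_arm", "body": {"series": [[-0.15,0.25,0,0,0,0,1],[-0.3,0.5,0,0,0,0,1],[-0.4,0.75,0,0,0,0,1],[-0.5,1,0,0,0,0,1],[-0.5,1,0,0,0,0,1]]}}

```text
clock: 11.05
eef_pos: [496.2, 202.2, 195.2]
eef_rot: [3.141, 0.001, 3.051]
wrist_force: [0.2, 0.8, 0.2]
finger_gap: 0.4
finger_force: 0.0
```

Run:
```python
from h import *
T=snap('top','top5'); S=snap('side','side5'); s=manip.read_state(); print(s['clock'],s['eef_pos'],s['eef_rot'],s['wrist_force'],s['finger_gap'])
t=cv2.resize(cv2.convertScaleAbs(cv2.imread('pics/top5.png')[90:260,280:410],alpha=1.5),None,fx=3,fy=3,interpolation=cv2.INTER_CUBIC)
w=cv2.resize(cv2.convertScaleAbs(cv2.imread('pics/side5.png')[180:330,280:480],alpha=1.5),None,fx=2,fy=2,interpolation=cv2.INTER_CUBIC)
w=cv2.copyMakeBorder(w,0,510-300,0,0,cv2.BORDER_CONSTANT); cv2.imwrite('pics/m5.png',np.hstack([t,w]))
```

```text
11.15 [497.70063179 199.11665021 194.96464833] [3.14144857e+00 8.36248958e-04 3.04922628e+00] [ 0.46197533 -0.59232916 -0.16568377] 0.5639834575089098
```

View pics/m5.png

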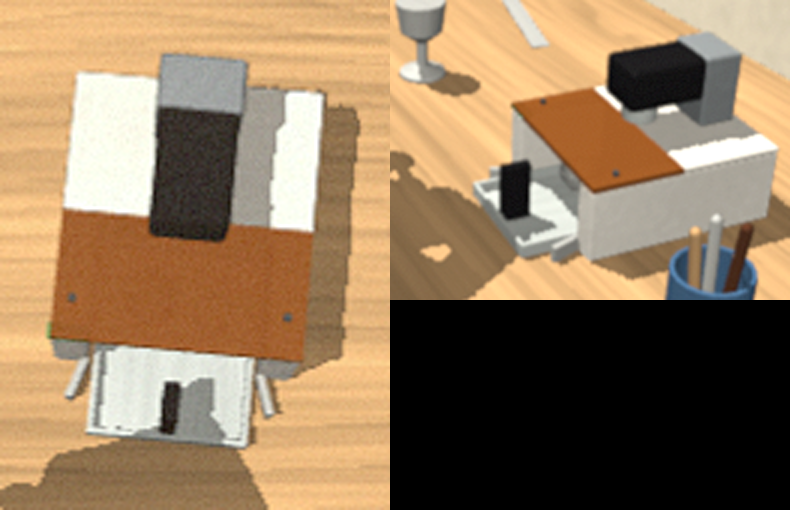

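The top view shows the tray's rear corners at (309,234.3) and (363,238.7), flush within the guides. The side view shows the fin just outside the mouth and the bowl upright inside. Next I'll check the depth numerically and locate the plunger with the wrist camera.

Run:
```python
from h import *
np.set_printoptions(precision=1,suppress=True)
T=pickle.load(open('pics/top5.pkl','rb')); S=pickle.load(open('pics/side5.pkl','rb'))
m=plane(T,[(309,234.3),(363,238.7)],14); e=m[0]-m[1]; y=-.096; R=np.array([[np.cos(y),np.sin(y)],[-np.sin(y),np.cos(y)]])
print(m,np.linalg.norm(e),'yaw',np.arctan2(-e[0],e[1]),'rear in marker',R@(m.mean(0)[:2]-[684.2,-46]))
print('fin top',plane(T,[(280+170/3,90+408/3)],65), R@(plane(T,[(280+170/3,90+408/3)],65)[0,:2]-[684.2,-46]))
W=wcam(snap('wrist','w5'))
T0=pickle.load(open('pics/top0.pkl','rb'))
for n,c in(('T',T0),('W',W),('S',S)):
    st,ce,mk=green(c); cs=cv2.findContours(mk.astype(np.uint8),cv2.RETR_EXTERNAL,cv2.CHAIN_APPROX_NONE)[0]
    p=plane(c,cs[0].reshape(-1,2),103); (xy,r)=cv2.minEnclosingCircle(p[:,:2].astype(np.float32)); print(n,st,ce,plane(c,[ce],103),'circ',xy,r)
print(tri(T0,[green(T0)[1]],W,[green(W)[1]]))
```

```text
[[ 634.9   19.    14. ]
 [ 624.4 -102.1   14. ]] 121.53589762278789 yaw -0.08611977612709384 rear in marker [-54.7  -0.8]
fin top [[645.2 -41.3  65. ]] [-39.3   0.9]
T [152 295  23  23 418] [162.9 306.3] [[474.1 317.1 103. ]] circ (474.22760009765625, 317.0510559082031) 23.832592010498047
W [ 435  176   66   62 3178] [467.5 206.4] [[474.3 316.4 103. ]] circ (474.5486145019531, 316.47412109375) 25.44715118408203
S [189 192  21  11 189] [198.8 197. ] [[471.5 301.  103. ]] circ (472.9442443847656, 301.0267333984375) 31.66228675842285
[[474.3 316.9 102.5]]
```

The tray is home (rear edge at -54.7 mm, expected -55). The plunger top is triangulated at (474.3,316.9,102.5). I'll move over it.

Call:
{"method": "jog_arm", "body": {"series": [[-0.05,0.25,0,0,0,0,1],[-0.1,0.5,0,0,0,0,1],[-0.15,0.75,-0.1,0,0,0,1],[-0.195,0.98,-0.25,0,0,0,1],[-0.195,0.98,-0.4,0,0,0,1],[-0.195,0.98,-0.45,0,0,0,1],[-0.195,0.98,-0.45,0,0,0,1],[-0.195,0.98,-0.45,0,0,0,1]]}}

```text
clock: 11.87
eef_pos: [475.1, 315.2, 140.9]
eef_rot: [3.142, 0.0, 3.046]
wrist_force: [-0.2, 0.7, 0.1]
finger_gap: 0.7
finger_force: 0.0
```

Call:
{"method": "jog_arm", "body": {"series": [[0,0,-0.04,0,0,0,1],[0,0,-0.08,0,0,0,1],[0,0,-0.11,0,0,0,1],[0,0,-0.13,0,0,0,1],[0,0,-0.13,0,0,0,1]]}}

```text
clock: 12.28
eef_pos: [474.1, 316.1, 124.2]
eef_rot: [-3.141, -0.0, 3.047]
wrist_force: [-0.5, -1.4, -0.1]
finger_gap: 0.5
finger_force: 0.0
```

Call:
{"method": "jog_arm", "body": {"series": [[0,0,-0.01,0,0,0,1],[0,0,-0.02,0,0,0,1],[0,0,-0.03,0,0,0,1],[0,0,-0.04,0,0,0,1],[0,0,-0.04,0,0,0,1],[0,0,-0.04,0,0,0,1]]}}

```text
clock: 12.78
eef_pos: [474.3, 316.4, 120.0]
eef_rot: [3.141, 0.0, 3.048]
wrist_force: [0.1, 0.1, 2.9]
finger_gap: 0.3
finger_force: 1.2
```

Call:
{"method": "jog_arm", "body": {"series": [[0,0,-0.01,0,0,0,1],[0,0,-0.02,0,0,0,1],[0,0,-0.03,0,0,0,1],[0,0,-0.03,0,0,0,1],[0,0,-0.03,0,0,0,1]]}}

```text
clock: 13.2
eef_pos: [474.3, 316.4, 116.3]
eef_rot: [3.141, 0.0, 3.048]
wrist_force: [-0.1, 0.6, 3.8]
finger_gap: 0.2
finger_force: 1.9
```

Call:
{"method": "jog_arm", "body": {"series": [[0,0,-0.01,0,0,0,1],[0,0,-0.02,0,0,0,1],[0,0,-0.03,0,0,0,1],[0,0,-0.04,0,0,0,1],[0,0,-0.05,0,0,0,1],[0,0,-0.05,0,0,0,1],[0,0,-0.05,0,0,0,1],[0,0,-0.05,0,0,0,1]]}}

```text
clock: 13.87
eef_pos: [474.3, 316.4, 110.3]
eef_rot: [3.141, 0.0, 3.048]
wrist_force: [-1.1, 0.4, 6.1]
finger_gap: 0.1
finger_force: 2.9
```

Run:
```python
from h import *
f=[];z=[]
for i in range(10):
    c=manip.camera('side'); s=manip.read_state(); f.append(s['wrist_force']); z.append(s['eef_pos'])
print(np.mean(f,0),np.mean(z,0),s['clock'],green(c)[:2])
w=snap('wrist','w6'); a=snap('top','top6'); b=snap('side','side6')
cv2.imwrite('pics/m6.png',np.vstack([np.hstack([cv2.resize(i,(400,300)) for i in [cv2.imread('pics/w6.png'),cv2.imread('pics/top6.png')]]),np.hstack([cv2.resize(cv2.imread('pics/side6.png'),(400,300)),cv2.resize(cv2.imread('pics/side6.png')[150:270,140:300],(400,300))])]))
```

```text
[-0.39044968 -0.31812231  5.75640959] [474.30238776 316.4089941  110.35328683] 14.3667 (array([189, 197,  21,  11, 153], dtype=int32), array([199.08496732, 202.68627451]))
```

View pics/m6.png

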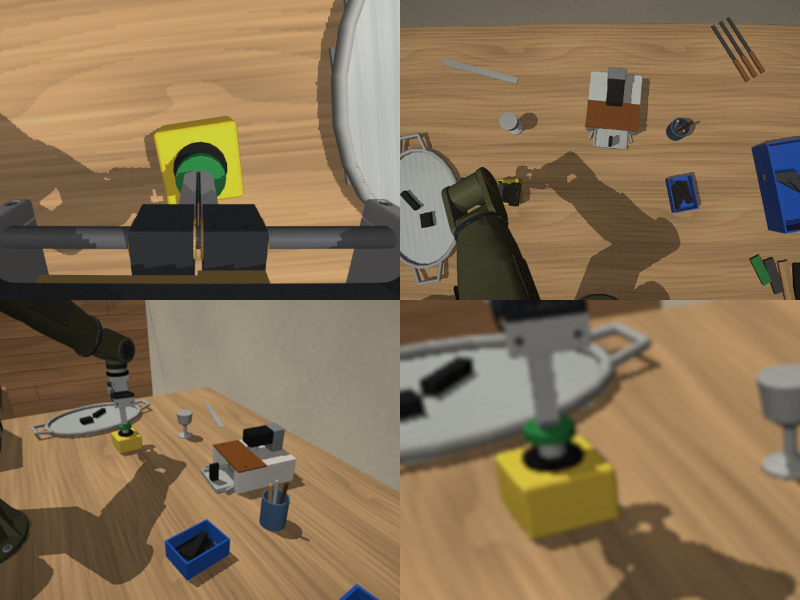

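The pictures show the fingertips centred on the green plunger, about half way down, with the tray still home and the bystanders untouched. The force of 5.8 N and z of 110.4 mm agree on about 11.5 mm of travel. I'll hold here.

Call:
{"method": "jog_arm", "body": {"series": [[0,0,0,0,0,0,1],[0,0,0,0,0,0,1],[0,0,0,0,0,0,1],[0,0,0,0,0,0,1],[0,0,0,0,0,0,1],[0,0,0,0,0,0,1],[0,0,0,0,0,0,1],[0,0,0,0,0,0,1]]}}

```text
clock: 15.18
eef_pos: [474.3, 316.4, 110.4]
eef_rot: [3.141, 0.0, 3.047]
wrist_force: [0.1, 0.4, 5.0]
finger_gap: 0.1
finger_force: 2.9
```

Call:
{"method": "jog_arm", "body": {"series": [[0,0,0,0,0,0,1],[0,0,0,0,0,0,1],[0,0,0,0,0,0,1],[0,0,0,0,0,0,1],[0,0,0,0,0,0,1],[0,0,0,0,0,0,1],[0,0,0,0,0,0,1],[0,0,0,0,0,0,1]]}}

```text
clock: 15.85
eef_pos: [474.3, 316.4, 110.4]
eef_rot: [3.141, 0.0, 3.048]
wrist_force: [-0.9, 0.6, 5.4]
finger_gap: 0.0
finger_force: 2.9
```

Call:
{"method": "jog_arm", "body": {"series": [[0,0,0,0,0,0,1],[0,0,0,0,0,0,1],[0,0,0,0,0,0,1],[0,0,0,0,0,0,1],[0,0,0,0,0,0,1],[0,0,0,0,0,0,1],[0,0,0,0,0,0,1],[0,0,0,0,0,0,1]]}}

```text
clock: 16.52
eef_pos: [474.3, 316.4, 110.4]
eef_rot: [3.141, 0.0, 3.047]
wrist_force: [0.3, -0.1, 6.0]
finger_gap: 0.3
finger_force: 2.9
```

Call:
{"method": "jog_arm", "body": {"series": [[0,0,0,0,0,0,1],[0,0,0,0,0,0,1],[0,0,0,0,0,0,1],[0,0,0,0,0,0,1],[0,0,0,0,0,0,1],[0,0,0,0,0,0,1],[0,0,0,0,0,0,1],[0,0,0,0,0,0,1]]}}

```text
clock: 17.18
eef_pos: [474.3, 316.4, 110.4]
eef_rot: [3.141, 0.0, 3.047]
wrist_force: [-0.0, 0.6, 6.6]
finger_gap: 0.5
finger_force: 2.9
```

Call:
{"method": "jog_arm", "body": {"series": [[0,0,0,0,0,0,1],[0,0,0,0,0,0,1],[0,0,0,0,0,0,1],[0,0,0,0,0,0,1],[0,0,0,0,0,0,1],[0,0,0,0,0,0,1],[0,0,0,0,0,0,1],[0,0,0,0,0,0,1]]}}

```text
clock: 17.85
eef_pos: [474.3, 316.4, 110.4]
eef_rot: [3.141, 0.0, 3.048]
wrist_force: [-0.2, -0.1, 5.6]
finger_gap: 0.7
finger_force: 2.9
```

Call:
{"method": "jog_arm", "body": {"series": [[0,0,0,0,0,0,1],[0,0,0,0,0,0,1],[0,0,0,0,0,0,1],[0,0,0,0,0,0,1],[0,0,0,0,0,0,1],[0,0,0,0,0,0,1],[0,0,0,0,0,0,1],[0,0,0,0,0,0,1]]}}

```text
clock: 18.52
eef_pos: [474.3, 316.4, 110.4]
eef_rot: [3.141, 0.0, 3.048]
wrist_force: [-0.9, 0.3, 6.3]
finger_gap: 0.6
finger_force: 2.9
```

```bash
python3 -c "
from cell import manip
print(manip.sign_off())"
```

```text
the job is handed in; nothing more can be done
None
```

The job is handed in: the tray is home against the stop (rear edge within 0.5 mm of its expected place), and the plunger was held at about 11.5 mm for over 4 s and is still held; both pieces stood in the tray as it entered, but afterwards I saw only the bowl, because the housing hides the ring.

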